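# Add the last plate and square up the pile

## Robot

A 6-joint arm with a two-finger parallel gripper is mounted at the origin on a cart in front of the work surface, level with it; the furniture and walls round the work are solid. World frame = base frame: x ahead of the robot, y to its left, z up, the work surface at z = 0. Lengths are in m, angles in rad, forces in N, time in s.
With the tool pointing down it reaches from about 0.35 to 0.775 m from the base axis. Payload 7.3 kg.
Tool frame: the origin (TCP) lies on the centre line of the jaws, within the pads' length; the fingertips stand 17 mm ahead of it and the grasp point (between the pads) lies 2 mm behind it (robot.tcp_to_tips is the distance from the TCP to the fingertips, in m); z points along the fingers, y is the line along which they close (so a half turn about z gives the same grasp; the last joint's range is limited). The gripper opens to 92 mm and grips with 3 to 60 N. Pads are 19 mm wide; open, the fingers measure 130 mm over their backs; the gripper's body (75 mm by 190 mm) begins 47 mm behind the grasp point.
Start: joints at [1.117, 0.342, 1.524, -0, 1.275, -0.146], TCP at [0.159, 0.5, 0.244] pointing down, gripper open.
Joint ranges: [-2.53, 2.53], [-0.77, 2.02], [0.04, 2.7], [-1, 4.14], [0.28, 2.66], [-3.11, 3.11]. Speed limits (rad/s): [2.57, 2.57, 3.14, 3.14, 3.14, 3.14].

## Interface

Orientations are given as [roll, pitch, yaw] about the fixed x, y, z axes, in that order (R = Rz(yaw) Ry(pitch) Rx(roll)).
In Python, from cell import robot gives the robot as it stands. The module is installed in compiled form; this text tells all that it offers.
- The arm moves only by the tool carry_out, never from a script. Its argument "commands" is a list of rows, each a list of 3 entries, a list of its own where there are three numbers: the shift along the tool's x, y, z in m, then the turn about the tool's z in rad, then the opening, from 0 (shut) to 1 (fully open). In form: [[[dx, dy, dz], yaw, claw], ...]. A call has 1 to 20 rows; each row shifts and turns the commanded pose from where the row before left it, along the tool's axes as they then stand; what a row does not reach is not made up. A row lasts 1/8 s, in which the tool goes at most 62.5 mm and 10.7 degrees, less where a joint would pass 70% of its speed; a pose out of reach is approached as far as the arm can. A call is refused whole if a number of a shift passes 0.0625 or a number of a turn 0.188, either way. A call with a gripper value outside its range is refused whole. The fingers move at their own pace and stop on an object; "newtons" is the grip in N (left out, the last holds). Time passes only in rows, so rows that do not move let the fingers close. It gives the time, the measured TCP pose, the force, the opening and the grip force at its end, in the units of the state.
- robot.observe(): the state, without advancing time (a new reading comes with each control period).
- robot.read_camera(name): name is "scene" or "top"; returns a dict with "pixels" (384x512x3 uint8, red, green, blue), "fx", "fy", "cx", "cy" (pixels), "view" (4x4, takes a point from world to camera coordinates). Camera axes: x right, y up, looking along -z (the intrinsics and any distortion apply to the point x, -y, -z); pixel columns grow to the right and rows downward; lengths in m; the calibration is good to about 2 mm. A picture is of the moment at which its call begins. There is no depth.
- robot.hand_in(): hands the job in; it is judged then, once.
Trained networks look in a picture, given as the dict that the camera call returned (one of the last four; its "shot" number tells which), for a name from the list of things; names that differ only in an ending like _2 or _b are one class to them, and where a whole thing is asked for, a point or a joint stands for the part that bears it (a point fixed in the world has none). Each returns a list of dicts, best first, with "p" (0 to 1); they miss things now and then, are a little off and sometimes report something else, mostly with a low value. They report only what shows in the picture. A call takes as long as a camera call.
- robot.find_in(picture, name): "at" ([column, row] in pixels, amid what is visible of it).
- robot.tip_of(picture, name): "at" ([column, row] in pixels: a listed point, or the origin of a listed thing).
The state is a dict: "time": time; "qpos": joint angles; "qvel": joint speeds; "joint_efforts": joint torques, N m; "tool_pos": TCP position; "tool_rot": TCP orientation; "contact_force": force on the tool from outside, world axes, zero at the start; "torque": the same for the moment, N m; "opening": finger opening in m; "grip_force": force on a finger pad.
Only numpy, scipy, OpenCV 4.12 (cv2) and the standard library are available. Lean on these libraries where they do the work, as an engineer would, in place of code of your own. Each camera call takes 0.05 s, during which the arm holds its last target. There are 200 camera calls.

## Task

Three grey mounting plates lie in a crooked pile on the wooden squaring board and a fourth lies on the bench beside it. Lay the fourth plate flat on top of the pile, without dropping it, and push the pile home into the corner of the board's two rails, so that all four plates lie flat one squarely above the other with their edges flush against both rails. Then leave the pile alone.

Things in the scene. Friction and masses are not known exactly. Their poses are not given: they have to be found in the camera images.
- squaring_board: fixed plywood board, 150 (x) x 190 (y) x 12 (z) mm, with two upright wooden rails, 16 mm thick, that meet in a corner; their tops are 36 mm above the board's top (48 mm above the bench). One rail runs along the whole far (+x) edge, its inner face at x = +59 mm; the other along the left (+y) edge, its inner face at y = +79 mm. The near (-x) and right (-y) sides are open. Origin: centre of the board's underside, on the bench
- corner_home (a point): point on the board's top (12 mm over the bench), with the board's axes (+x towards the far rail, +y towards the left rail): straight above it lies the centre of every plate when it is flush with both rails, 31 mm from the far rail's face and 55 mm from the left rail's
- plate_bottom_center (a point): Lowest plate of the crooked pile of three on the board: rigid grey plastic mounting plate, 62 (x) x 110 (y) x 10 (z) mm, flat, with a dark slot along its middle and a small hole near each corner, 0.06-0.13 kg. The point is the plate's centre, half-way up (5 mm over its underside); x runs across the plate, y along it, z up (normal to it)
- plate_bottom: the same plate; origin at the centre of its underside
- plate_second_center (a point): Second plate of the pile, lying on the lowest: rigid grey plastic mounting plate, 62 (x) x 110 (y) x 10 (z) mm, flat, with a dark slot along its middle and a small hole near each corner, 0.06-0.13 kg. The point is the plate's centre, half-way up (5 mm over its underside); x runs across the plate, y along it, z up (normal to it)
- plate_second: the same plate; origin at the centre of its underside
- plate_third_center (a point): Third plate of the pile, its top at the start: rigid grey plastic mounting plate, 62 (x) x 110 (y) x 10 (z) mm, flat, with a dark slot along its middle and a small hole near each corner, 0.06-0.13 kg. The point is the plate's centre, half-way up (5 mm over its underside); x runs across the plate, y along it, z up (normal to it)
- plate_third: the same plate; origin at the centre of its underside
- plate_loose_center (a point): The single plate that lies flat on the bench beside the board: rigid grey plastic mounting plate, 62 (x) x 110 (y) x 10 (z) mm, flat, with a dark slot along its middle and a small hole near each corner, 0.06-0.13 kg. The point is the plate's centre, half-way up (5 mm over its underside); x runs across the plate, y along it, z up (normal to it)
- plate_loose: the same plate; origin at the centre of its underside

How it is judged:
At the end, for the whole second after the job is handed in: All four plates lie flat (within 0.06 rad) and at rest in one pile on the board, the fourth on top; each plate is within 5 mm of touching either rail (3 mm past it is tolerated for contact give) and turned no more than 0.06 rad from the rails (x of plate_bottom_center in the frame of corner_home between -0.005 and 0.003 m and y of plate_bottom_center in the frame of corner_home between -0.005 and 0.003 m and angle between the y axis of each of plate_bottom_center, plate_second_center, plate_third_center, plate_loose_center and the y axis of corner_home, either way round below 0.06 rad and angle between each of plate_bottom_center, plate_second_center, plate_third_center, plate_loose_center's own z axis and vertical below 0.06 rad and linear speed of each of plate_bottom, plate_second, plate_third, plate_loose below 0.01 m/s and z of plate_bottom_center in the frame of corner_home between 0.002 and 0.029 m and x of plate_second_center in the frame of corner_home between -0.005 and 0.003 m and y of plate_second_center in the frame of corner_home between -0.005 and 0.003 m and z of plate_second_center in the frame of corner_home between 0.002 and 0.029 m and x of plate_third_center in the frame of corner_home between -0.005 and 0.003 m and y of plate_third_center in the frame of corner_home between -0.005 and 0.003 m and z of plate_third_center in the frame of corner_home between 0.002 and 0.029 m and x of plate_loose_center in the frame of corner_home between -0.005 and 0.003 m and y of plate_loose_center in the frame of corner_home between -0.005 and 0.003 m and z of plate_loose_center in the frame of corner_home between 0.031 and 0.039 m).
It fails at once if the fourth plate is dropped (falls free faster than 0.7 m/s, a fall of about 25 mm) (contact force between plate_loose and anything else below 0.05 N and linear speed of plate_loose above 0.7 m/s).
It also fails if it takes over 67 s, if anything falls off the work surface, if the arm or the gripper's body presses on something with over 40 N, if the wrist force passes 120 N, or if a joint passes its speed limit or range.

## Working session

There is one attempt and no reset: what is moved stays moved. The work goes in short steps, Python scripts to look and compute and a tool call to move; the robot and the scene stay as the last step left them, time stands still between calls to the robot, and variables do not carry over. Pictures are saved under pics/ and viewed, at most 10 in all, crops included, and the job is handed in when it is done.

Besides the shell and the picture viewer there is one more tool, called by a JSON object that holds its "name" and its "arguments", one argument or row to a line. carry_out: Moves the arm, as the interface text tells. Its arguments: {"type":"object","properties":{"commands":{"type":"array"},"newtons":{"type":"number"}},"required":["commands"]}

```bash
mkdir -p pics
cat > h.py <<'E'
import numpy as np, cv2
from cell import robot
def snap(name,fn):
    p=robot.read_camera(name); cv2.imwrite('pics/'+fn,cv2.cvtColor(p['pixels'],cv2.COLOR_RGB2BGR)); return p
def unproj(p,uv,z):
    V=np.array(p['view']);R=V[:3,:3];t=V[:3,3]
    d=np.array([(uv[0]-p['cx'])/p['fx'],-(uv[1]-p['cy'])/p['fy'],-1.])
    o=-R.T@t; w=R.T@d; return o+w*(z-o[2])/w[2]
def proj(p,X):
    V=np.array(p['view']);c=V[:3,:3]@np.array(X)+V[:3,3]
    return np.array([p['cx']+p['fx']*c[0]/-c[2],p['cy']-p['fy']*c[1]/-c[2]])
E
python3 - <<'E'
from h import *
a=snap('top','t0.png');b=snap('scene','s0.png')
print({k:v for k,v in a.items() if k not in('pixels',)})
V=np.array(b['view']);print('scenecam',-V[:3,:3].T@V[:3,3])
for n,z in [('squaring_board',0),('corner_home',.012),('plate_bottom_center',.017),('plate_second_center',.027),('plate_third_center',.037),('plate_loose_center',.005)]:
    for p in(a,b):
        for r in robot.tip_of(p,n)[:3]: print(n,p['shot'],r['p'],r['at'],unproj(p,r['at'],z).round(4))
print(robot.observe())
E
```

```text
{'fx': 348.74588671140083, 'fy': 348.74588671140083, 'cx': 255.3037143942789, 'cy': 194.87633093446885, 'view': array([[ 0.01140014, -0.99946928,  0.03051565,  0.13433632],
       [ 0.99858942,  0.01296217,  0.05148926, -0.53660177],
       [-0.05185748,  0.02988562,  0.99820722, -0.8732133 ],
       [ 0.        ,  0.        ,  0.        ,  1.        ]]), 'shot': 1}
scenecam [-0.11029057 -0.21541483  0.61446762]
squaring_board 1 0.66 [186.3, 218.8] [0.4722 0.3156 0.    ]
squaring_board 2 0.81 [180.6, 202.6] [0.4612 0.3066 0.    ]
corner_home 1 0.59 [169.7, 207.5] [0.5003 0.3558 0.012 ]
corner_home 2 0.93 [178.4, 182.0] [0.5003 0.3429 0.012 ]
corner_home 2 0.46 [182.8, 199.6] [0.4597 0.2987 0.012 ]
plate_bottom_center 2 0.66 [185.8, 192.2] [0.4767 0.3043 0.017 ]
plate_second_center 1 0.65 [187.9, 219.2] [0.4718 0.3072 0.027 ]
plate_second_center 1 0.17 [314.9, 169.2] [ 0.6008 -0.008   0.027 ]
plate_second_center 2 0.65 [183.2, 189.3] [0.4714 0.3058 0.027 ]
plate_third_center 1 0.68 [187.1, 223.5] [0.4615 0.3073 0.037 ]
plate_third_center 2 0.57 [183.8, 181.7] [0.4816 0.3115 0.037 ]
pl
[... 195 characters left out ...]
{'time': 0.7, 'qpos': array([ 1.11701440e+00,  3.41938082e-01,  1.52412572e+00, -2.67321264e-06,
        1.27538535e+00, -1.46012470e-01]), 'qvel': array([-3.99545810e-04, -6.86515317e-04, -2.27901748e-04, -7.16558340e-06,
       -1.50951659e-03,  2.24071905e-04]), 'joint_efforts': array([ 5.25541564e-04, -4.31024086e+01, -2.44450557e+01,  7.17292959e-02,
        4.83933336e-02, -5.35153822e-05]), 'tool_pos': array([0.15902982, 0.50034359, 0.24376367]), 'tool_rot': array([3.14145106e+00, 2.34078087e-05, 2.83382398e+00]), 'contact_force': array([ 0.30293861, -0.0876982 , -0.08016766]), 'torque': array([ 0.01046839, -0.01848445,  0.00673386]), 'grip_force': 0.0, 'opening': 0.09161654494028373}
```

View pics/t0.png

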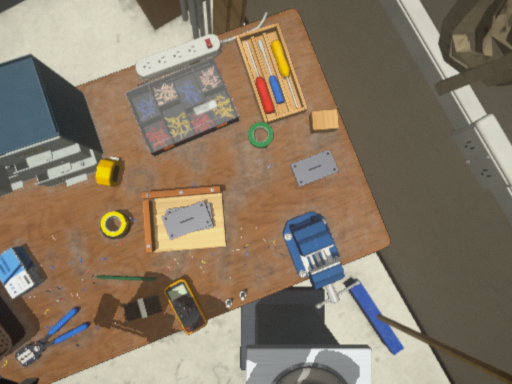

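View pics/s0.png

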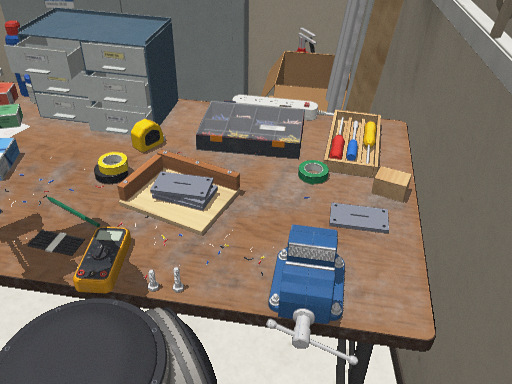

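Run:
```python
from h import *
a=robot.read_camera('top');b=robot.read_camera('scene')
# loose plate segmentation
for p,(u0,v0,u1,v1) in((a,(280,140,350,195)),(b,(315,195,400,240))):
    im=p['pixels'][v0:v1,u0:u1].astype(int)
    m=((im[...,0]-im[...,2]<8)&(im.sum(2)>200)).astype(np.uint8)
    m=cv2.morphologyEx(m,cv2.MORPH_CLOSE,np.ones((5,5)))
    n,l,s,c=cv2.connectedComponentsWithStats(m);k=1+s[1:,4].argmax()
    cn=max(cv2.findContours((l==k).astype(np.uint8),0,1)[0],key=cv2.contourArea)[:,0]+[u0,v0]
    w=np.array([unproj(p,q,.010)[:2] for q in cn])
    print(p['shot'],'loose',cv2.minAreaRect((w*1000).astype(np.float32)))
ca=cv2.resize(a['pixels'][180:260,138:232],None,fx=6,fy=6,interpolation=cv2.INTER_CUBIC)
cb=cv2.resize(b['pixels'][148:234,115:245],None,fx=6,fy=6,interpolation=cv2.INTER_CUBIC)
for f,c in(('ca',ca),('cb',cb)):cv2.imwrite(f'pics/{f}.png',c[...,::-1])
```

```text
3 loose ((607.4296875, -8.895309448242188), (59.342506408691406, 108.3698501586914), 21.930965423583984)
4 loose ((579.2665405273438, -8.1514892578125), (111.37710571289062, 135.65200805664062), 23.4536190032959)
```

View pics/ca.png

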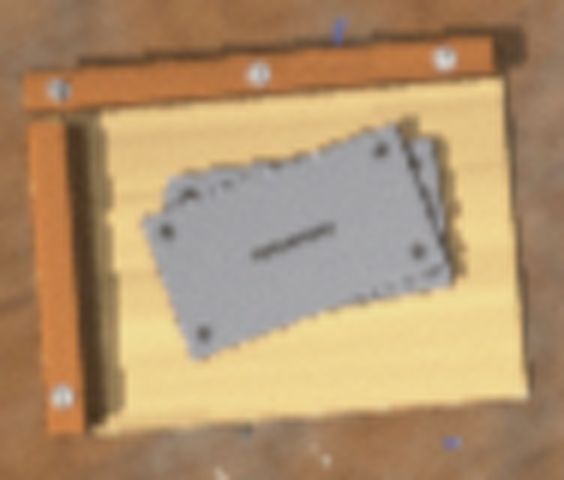

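View pics/cb.png

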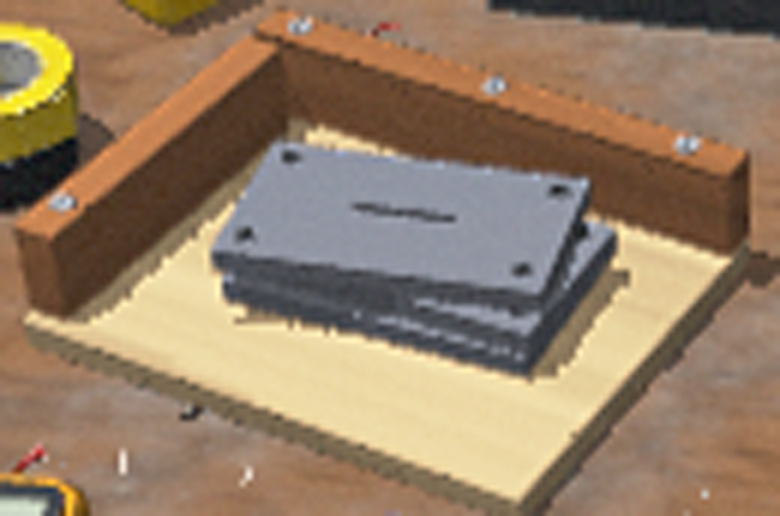

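```bash
cat >> h.py <<'E'
from scipy.optimize import least_squares
def fit(obs,x0):
    # obs: (pic, uv, local xyz); fit planar pose x,y,yaw
    def f(q):
        c,s=np.cos(q[2]),np.sin(q[2]); r=[]
        for p,uv,l in obs: r+=list(proj(p,[q[0]+c*l[0]-s*l[1],q[1]+s*l[0]+c*l[1],l[2]])-uv)
        return r
    s=least_squares(f,x0,loss='soft_l1'); return s.x,np.round(np.reshape(f(s.x),(-1,2)),1).tolist()
E
python3 - <<'E'
from h import *
a=robot.read_camera('top');b=robot.read_camera('scene')
A=lambda x,y:np.array([138+(x+.5)/6-.5,180+(y+.5)/6-.5])
B=lambda x,y:np.array([115+(x+.5)/6-.5,148+(y+.5)/6-.5])
T=.048
bd=[(a,A(527,398),(-.075,-.095,.012)),(a,A(48,432),(-.075,.095,T)),(a,A(85,430),(-.075,.079,T)),(a,A(25,75),(.075,.095,T)),(a,A(492,37),(.075,-.095,T)),(a,A(495,73),(.059,-.095,T)),
(b,B(520,503),(-.075,-.095,.012)),(b,B(18,230),(-.075,.095,T)),(b,B(60,238),(-.075,.079,T)),(b,B(275,10),(.075,.095,T)),(b,B(748,152),(.075,-.095,T)),(b,B(733,175),(.059,-.095,T))]
for o in(bd,bd[:6],bd[6:]):print(fit(o,[.47,.31,0.05]))
z=.042
pl=[(a,A(400,122),(.031,-.055,z)),(a,A(143,217),(.031,.055,z)),(a,A(197,361),(-.031,.055,z)),(a,A(455,283),(-.031,-.055,z)),
(b,B(275,143),(.031,.055,z)),(b,B(592,180),(.031,-.055,z)),(b,B(540,300),(-.031,-.055,z)),(b,B(213,255),(-.031,.055,z))]
for o in(pl,pl[:4],pl[4:]):print(fit(o,[.47,.31,-.3]))
# loose plate from scene cam corners by seg
u0,v0,u1,v1=322,198,398,236
g=b['pixels'][v0:v1,u0:u1]; cv2.imwrite('pics/cl.png',cv2.resize(g,None,fx=8,fy=8,interpolation=cv2.INTER_CUBIC)[...,::-1])
E
```

```text
(array([0.4727016 , 0.31504455, 0.08903177]), [[0.3, -0.3], [-0.1, 1.8], [0.4, 1.6], [-0.2, -1.1], [0.8, -0.7], [0.8, -0.1], [-0.2, -0.7], [-2.3, -0.5], [-2.7, 0.5], [1.2, -1.1], [1.0, -0.4], [-0.4, -0.1]])
(array([0.47305479, 0.31580532, 0.08282195]), [[-0.2, -0.2], [-0.7, 1.4], [-0.1, 1.3], [-0.3, -1.5], [0.7, -0.6], [0.6, -0.1]])
(array([0.4722796 , 0.31390374, 0.09390627]), [[0.5, -0.4], [-2.1, -0.0], [-2.3, 1.0], [1.2, -0.8], [1.3, -0.3], [-0.1, 0.1]])
(array([0.46934885, 0.30573274, 0.36191937]), [[0.4, 0.7], [0.3, 0.4], [-0.2, 0.5], [-0.2, -2.2], [0.2, -0.2], [0.3, 0.6], [0.3, -0.5], [-0.8, -0.6]])
(array([0.46954613, 0.30586575, 0.35268812]), [[0.5, 0.7], [0.3, 0.0], [-0.4, 0.3], [-0.3, -2.1]])
(array([0.46887394, 0.30534369, 0.37094706]), [[-0.1, 0.1], [0.2, 0.6], [0.5, -0.4], [-0.7, -0.3]])
```

View pics/cl.png

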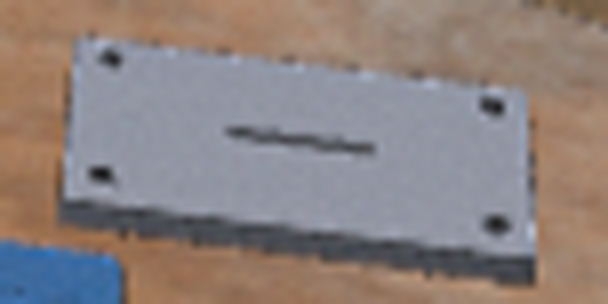

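Run:
```python
from h import *
a=robot.read_camera('top');b=robot.read_camera('scene')
A=lambda x,y:np.array([138+(x+.5)/6-.5,180+(y+.5)/6-.5])
B=lambda x,y:np.array([115+(x+.5)/6-.5,148+(y+.5)/6-.5])
C=lambda x,y:np.array([322+(x+.5)/8-.5,198+(y+.5)/8-.5])
T=.048
bd=[(a,A(527,398),(-.075,-.095,.012)),(a,A(25,75),(.075,.095,T)),(a,A(492,37),(.075,-.095,T)),(a,A(495,73),(.059,-.095,T)),
(b,B(520,503),(-.075,-.095,.012)),(b,B(275,10),(.075,.095,T)),(b,B(748,152),(.075,-.095,T)),(b,B(733,175),(.059,-.095,T)),(b,B(25,318),(-.075,.095,.012))]
print(fit(bd,[.47,.31,0.05]))
z=.010
lo=[(b,C(78,38),(.031,.055,z)),(b,C(527,88),(.031,-.055,z)),(b,C(533,255),(-.031,-.055,z)),(b,C(65,202),(-.031,.055,z))]
print(fit(lo,[.6,-.01,.38]))
```

```text
(array([0.47109302, 0.31491972, 0.09834015]), [[0.6, -0.1], [-0.4, -0.1], [0.5, -0.4], [0.6, 0.2], [-0.1, -0.3], [0.2, -0.6], [0.5, -0.3], [-0.8, 0.0], [-1.2, 0.4]])
(array([ 0.60679803, -0.01103614,  0.39433944]), [[-0.5, -0.1], [0.1, 0.1], [0.9, 0.2], [-0.3, -0.3]])
```

{"name": "carry_out", "arguments": {
  "commands": [
    [[0, 0, 0], 0.175, 1],
    [[0, 0, 0], 0.175, 1],
    [[0, 0, 0], 0.175, 1],
    [[0, 0, 0], 0.175, 1],
    [[0, 0, 0], 0.175, 1],
    [[-0.043, 0.0147, 0], 0, 1],
    [[-0.043, 0.0147, 0], 0, 1],
    [[-0.043, 0.0147, 0], 0, 1],
    [[-0.043, 0.0147, 0], 0, 1],
    [[-0.043, 0.0147, 0], 0, 1],
    [[-0.043, 0.0147, 0], 0, 1],
    [[-0.043, 0.0147, 0], 0, 1],
    [[-0.043, 0.0147, 0], 0, 1],
    [[-0.043, 0.0147, 0], 0, 1],
    [[-0.043, 0.0147, 0], 0, 1],
    [[-0.043, 0.0147, 0], 0, 1],
    [[-0.043, 0.0147, 0], 0, 1],
    [[-0.043, 0.0147, 0], 0, 1],
    [[-0.043, 0.0147, 0], 0, 1],
    [[-0.043, 0.0147, 0], 0, 1]
  ],
  "newtons": 20
}}

```text
time: 3.5
tool_pos: [0.6081, -0.0145, 0.2437]
tool_rot: [3.141, -0.0, 1.959]
contact_force: [-0.1, 0.4, 0.0]
opening: 0.0919
grip_force: 0.0
```

{"name": "carry_out", "arguments": {
  "commands": [
    [[0.0046, 0.001, 0.04], 0, 1],
    [[0, 0, 0.045], 0, 1],
    [[0, 0, 0.045], 0, 1],
    [[0, 0, 0.04], 0, 1],
    [[0, 0, 0.03], 0, 1],
    [[0, 0, 0.015], 0, 1],
    [[0, 0, 0.009], 0, 1],
    [[0, 0, 0], 0, 1],
    [[0, 0, 0], 0, 0.5],
    [[0, 0, 0], 0, 0.5],
    [[0, 0, 0], 0, 0.5],
    [[0, 0, 0], 0, 0.5],
    [[0, 0, 0], 0, 0.5]
  ],
  "newtons": 20
}}

```text
time: 5.12
tool_pos: [0.6066, -0.0086, 0.0202]
tool_rot: [3.141, 0.0, 1.959]
contact_force: [0.2, 0.0, 2.6]
opening: 0.0618
grip_force: 20.0
```

{"name": "carry_out", "arguments": {
  "commands": [
    [[0, 0, -0.02], 0, 0.5],
    [[0, 0, -0.04], 0, 0.5],
    [[0, 0, -0.04], 0, 0.5],
    [[0, 0, 0], 0.145, 0.5],
    [[0, 0, 0], 0.145, 0.5],
    [[0.0327, -0.0106, 0], 0, 0.5],
    [[0.0327, -0.0106, 0], 0, 0.5],
    [[0.0327, -0.0106, 0], 0, 0.5],
    [[0.0327, -0.0106, 0], 0, 0.5],
    [[0.0327, -0.0106, 0], 0, 0.5],
    [[0.0327, -0.0106, 0], 0, 0.5],
    [[0.0327, -0.0106, 0], 0, 0.5],
    [[0.0327, -0.0106, 0], 0, 0.5],
    [[0.0327, -0.0106, 0], 0, 0.5],
    [[0.0327, -0.0106, 0], 0, 0.5],
    [[0, 0, 0], 0, 0.5],
    [[0, 0, 0], 0, 0.5]
  ],
  "newtons": 25
}}

```text
time: 7.25
tool_pos: [0.4689, 0.306, 0.1195]
tool_rot: [-3.141, 0.0, 1.669]
contact_force: [0.3, 0.5, -1.1]
opening: 0.0618
grip_force: 25.0
```

{"name": "carry_out", "arguments": {
  "commands": [
    [[0, 0, 0.02], 0, 0.5],
    [[0, 0, 0.02], 0, 0.5],
    [[0, 0, 0.01], 0, 0.5],
    [[0, 0, 0.004], 0, 0.5],
    [[0, 0, 0], 0, 0.5],
    [[0, 0, 0], 0, 0.5],
    [[0, 0, 0], 0, 0.5]
  ]
}}

```text
time: 8.12
tool_pos: [0.4691, 0.3066, 0.0663]
tool_rot: [3.141, -0.0, 1.669]
contact_force: [0.5, -0.0, -0.4]
opening: 0.0613
grip_force: 25.0
```

{"name": "carry_out", "arguments": {
  "commands": [
    [[0, 0, 0.001], 0, 0.5],
    [[0, 0, 0], 0, 0.5],
    [[0, 0, 0.001], 0, 0.5],
    [[0, 0, 0], 0, 0.5],
    [[0, 0, 0], 0, 0.5]
  ]
}}

```text
time: 8.75
tool_pos: [0.4689, 0.3064, 0.0637]
tool_rot: [3.142, -0.0, 1.669]
contact_force: [0.4, 0.4, -1.0]
opening: 0.0619
grip_force: 25.0
```

{"name": "carry_out", "arguments": {
  "commands": [
    [[0, 0, 0.001], 0, 0.5],
    [[0, 0, 0], 0, 0.5],
    [[0, 0, 0.0007], 0, 0.5],
    [[0, 0, 0], 0, 0.5],
    [[0, 0, 0], 0, 0.5]
  ]
}}

```text
time: 9.38
tool_pos: [0.4689, 0.3065, 0.0621]
tool_rot: [3.141, -0.0, 1.669]
contact_force: [-0.2, 0.5, 1.1]
opening: 0.0617
grip_force: 25.0
```

{"name": "carry_out", "arguments": {
  "commands": [
    [[0, 0, 0], 0, 0.75],
    [[0, 0, 0], 0, 0.75],
    [[0, 0, 0], 0, 0.75],
    [[0, 0, 0], 0, 0.75],
    [[0, 0, -0.02], 0, 0.75],
    [[0, 0, -0.04], 0, 0.75],
    [[0.041, 0, 0], 0, 0.75],
    [[0, 0, 0], -0.1745, 0.65],
    [[0, 0, 0], -0.1745, 0.65],
    [[0, 0, 0], -0.1745, 0.65],
    [[0, 0, 0], -0.1745, 0.65],
    [[0, 0, 0], -0.1745, 0.65],
    [[0, 0, 0], -0.1745, 0.65],
    [[0, 0, 0], -0.1745, 0.65],
    [[0, 0, 0], -0.1745, 0.65],
    [[0, 0, 0], -0.1745, 0.65],
    [[0.041, -0.041, 0], 0, 0.65],
    [[0.041, 0, 0], 0, 0.65],
    [[0, 0, 0], 0, 0.65],
    [[0, 0, 0], 0, 0.65]
  ]
}}

```text
time: 11.88
tool_pos: [0.3882, 0.2989, 0.1225]
tool_rot: [3.141, 0.002, -3.044]
contact_force: [0.1, 0.7, -0.6]
opening: 0.0598
grip_force: 0.0
```

Run:
```python
from h import *
a=robot.read_camera('top');b=robot.read_camera('scene')
ca=cv2.resize(a['pixels'][180:280,130:240],(550,500),interpolation=cv2.INTER_CUBIC)
cb=cv2.resize(b['pixels'][140:240,110:250],(700,500),interpolation=cv2.INTER_CUBIC)
cv2.imwrite('pics/p1.png',cv2.resize(np.hstack([ca,cb]),(800,320))[...,::-1])
print(robot.observe()['tool_pos'])
```

```text
[0.38842538 0.29886064 0.12220649]
```

View pics/p1.png

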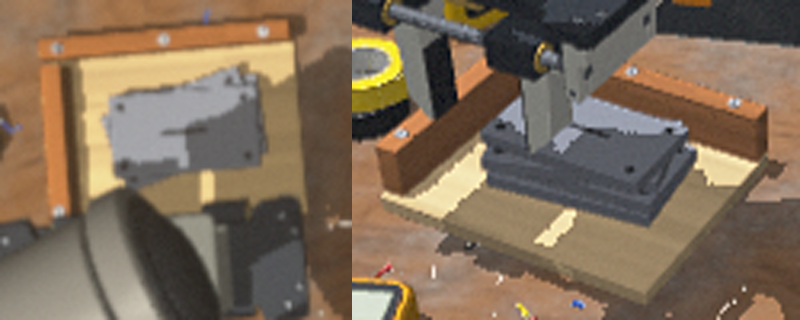

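{"name": "carry_out", "arguments": {
  "commands": [
    [[0, 0, 0.04], 0, 0.65],
    [[0, 0, 0.03], 0, 0.65],
    [[0, 0, 0.015], 0, 0.65],
    [[0, 0, 0.0055], 0, 0.65],
    [[0, 0, 0], 0, 0.65],
    [[0, 0, 0], 0, 0.65],
    [[-0.01, 0, 0], 0, 0.65],
    [[-0.005, 0, 0], 0, 0.65],
    [[-0.004, 0, 0], 0, 0.65],
    [[-0.004, 0, 0], 0, 0.65],
    [[-0.004, 0, 0], 0, 0.65],
    [[-0.004, 0, 0], 0, 0.65],
    [[-0.004, 0, 0], 0, 0.65],
    [[-0.004, 0, 0], 0, 0.65],
    [[0, 0, 0], 0, 0.65]
  ]
}}

```text
time: 13.85
tool_pos: [0.4265, 0.3022, 0.0315]
tool_rot: [3.141, 0.0, -3.044]
contact_force: [-0.5, 0.2, 1.3]
opening: 0.0593
grip_force: 0.0
```

{"name": "carry_out", "arguments": {
  "commands": [
    [[-0.003, 0, 0], 0, 0.65],
    [[-0.003, 0, 0], 0, 0.65],
    [[-0.003, 0, 0], 0, 0.65],
    [[-0.003, 0, 0], 0, 0.65],
    [[-0.003, 0, 0], 0, 0.65],
    [[-0.003, 0, 0], 0, 0.65],
    [[-0.003, 0, 0], 0, 0.65],
    [[-0.003, 0, 0], 0, 0.65],
    [[-0.003, 0, 0], 0, 0.65],
    [[0, 0, 0], 0, 0.65]
  ]
}}

```text
time: 15.1
tool_pos: [0.4533, 0.3049, 0.0315]
tool_rot: [3.141, 0.001, -3.044]
contact_force: [-1.5, -0.0, -0.0]
opening: 0.0593
grip_force: 0.9
```

{"name": "carry_out", "arguments": {
  "commands": [
    [[-0.0015, 0, 0], 0, 0.65],
    [[-0.0015, 0, 0], 0, 0.65],
    [[0, 0, 0], 0, 0.65],
    [[0, 0, 0], 0, 0.65]
  ]
}}

```text
time: 15.6
tool_pos: [0.4553, 0.305, 0.0315]
tool_rot: [-3.141, -0.001, -3.044]
contact_force: [-4.8, -0.3, 2.4]
opening: 0.0601
grip_force: 2.6
```

{"name": "carry_out", "arguments": {
  "commands": [
    [[-0.001, 0, 0], 0, 0.65],
    [[0, 0, 0], 0, 0.65],
    [[-0.001, 0, 0], 0, 0.65],
    [[0, 0, 0], 0, 0.65],
    [[0, 0, 0], 0, 0.65]
  ]
}}

```text
time: 16.23
tool_pos: [0.457, 0.3051, 0.0314]
tool_rot: [-3.141, -0.002, -3.044]
contact_force: [-5.8, -0.7, 3.5]
opening: 0.0599
grip_force: 3.0
```

{"name": "carry_out", "arguments": {
  "commands": [
    [[-0.001, 0, 0], 0, 0.65],
    [[0, 0, 0], 0, 0.65],
    [[0, 0, 0], 0, 0.65]
  ]
}}

```text
time: 16.6
tool_pos: [0.458, 0.3051, 0.0314]
tool_rot: [-3.141, -0.002, -3.044]
contact_force: [-5.4, -0.8, 2.3]
opening: 0.06
grip_force: 3.0
```

{"name": "carry_out", "arguments": {
  "commands": [
    [[-0.001, 0, 0], 0, 0.65],
    [[0, 0, 0], 0, 0.65],
    [[-0.001, 0, 0], 0, 0.65],
    [[0, 0, 0], 0, 0.65]
  ]
}}

```text
time: 17.1
tool_pos: [0.4586, 0.3052, 0.0314]
tool_rot: [-3.141, -0.005, -3.044]
contact_force: [-10.6, -1.4, 6.9]
opening: 0.0599
grip_force: 5.5
```

{"name": "carry_out", "arguments": {
  "commands": [
    [[-0.001, 0, 0], 0, 0.65],
    [[0, 0, 0], 0, 0.65],
    [[0, 0, 0], 0, 0.65]
  ]
}}

```text
time: 17.48
tool_pos: [0.4586, 0.3051, 0.0314]
tool_rot: [-3.14, -0.007, -3.044]
contact_force: [-14.3, -1.8, 10.0]
opening: 0.06
grip_force: 7.2
```

{"name": "carry_out", "arguments": {
  "commands": [
    [[0.003, 0, 0], 0, 0.65],
    [[0.007, 0, 0], 0, 0.65],
    [[0.02, 0, 0], 0, 0.6],
    [[0, 0, -0.045], 0, 0.4],
    [[0, 0, -0.045], 0, 0.2],
    [[0, 0, 0], 0.1745, 0.2],
    [[0, 0, 0], 0.1745, 0.2],
    [[0, 0, 0], 0.1745, 0.2],
    [[0, 0, 0], 0.1745, 0.2],
    [[0, 0, 0], 0.1745, 0.2],
    [[0, 0, 0], 0.1745, 0.2],
    [[0, 0, 0], 0.1745, 0.2],
    [[0, 0, 0], 0.1745, 0.2],
    [[0, 0, 0], 0.1745, 0.2],
    [[-0.045, 0.033, 0], 0, 0.2],
    [[-0.045, 0.033, 0], 0, 0.2],
    [[0, 0, 0], 0, 0.2],
    [[0, 0, 0], 0, 0.2]
  ]
}}

```text
time: 19.73
tool_pos: [0.5064, 0.2198, 0.1215]
tool_rot: [3.141, -0.0, 1.668]
contact_force: [0.2, 0.5, 0.5]
opening: 0.0183
grip_force: 0.0
```

Run:
```python
from h import *
t=robot.observe()['tool_pos'];d=t[:2]-[.471,.315];c,s=np.cos(.098),np.sin(.098);print(c*d[0]+s*d[1],-s*d[0]+c*d[1],t[2])
a=robot.read_camera('top');b=robot.read_camera('scene')
ca=cv2.resize(a['pixels'][180:280,130:240],(550,500),interpolation=cv2.INTER_CUBIC)
cb=cv2.resize(b['pixels'][140:240,110:250],(700,500),interpolation=cv2.INTER_CUBIC)
cv2.imwrite('pics/p2.png',cv2.resize(np.hstack([ca,cb]),(800,320))[...,::-1])
```

```text
0.025930021209547377 -0.09823224465293195 0.12149146881303655
```

View pics/p2.png

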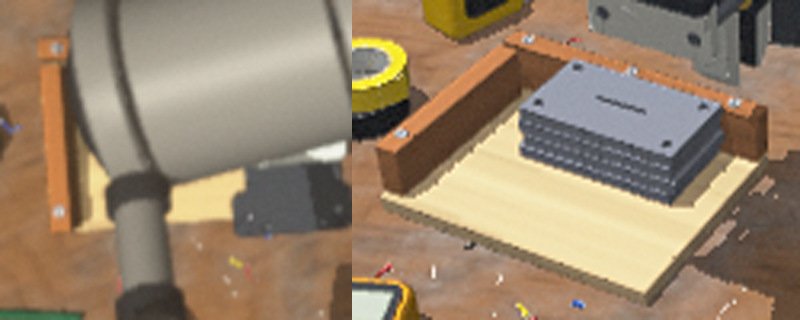

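{"name": "carry_out", "arguments": {
  "commands": [
    [[0, 0, 0.04], 0, 0.2],
    [[0, 0, 0.03], 0, 0.2],
    [[0, 0, 0.015], 0, 0.2],
    [[0, 0, 0.005], 0, 0.2],
    [[0, 0, 0], 0, 0.2],
    [[0, 0, 0], 0, 0.2],
    [[0.004, 0, 0], 0, 0.2],
    [[0.004, 0, 0], 0, 0.2],
    [[0.004, 0, 0], 0, 0.2],
    [[0.004, 0, 0], 0, 0.2],
    [[0.004, 0, 0], 0, 0.2],
    [[0.004, 0, 0], 0, 0.2],
    [[0.004, 0, 0], 0, 0.2],
    [[0.004, 0, 0], 0, 0.2],
    [[0.004, 0, 0], 0, 0.2],
    [[0, 0, 0], 0, 0.2]
  ]
}}

```text
time: 21.82
tool_pos: [0.5029, 0.2561, 0.0315]
tool_rot: [3.142, -0.001, 1.669]
contact_force: [0.8, 0.1, -0.2]
opening: 0.0183
grip_force: 0.0
```

{"name": "carry_out", "arguments": {
  "commands": [
    [[0.003, 0, 0], 0, 0.2],
    [[0.003, 0, 0], 0, 0.2],
    [[0.003, 0, 0], 0, 0.2],
    [[0.003, 0, 0], 0, 0.2],
    [[0.003, 0, 0], 0, 0.2],
    [[0, 0, 0], 0, 0.2],
    [[0, 0, 0], 0, 0.2]
  ]
}}

```text
time: 22.7
tool_pos: [0.5016, 0.2707, 0.0316]
tool_rot: [3.141, -0.0, 1.669]
contact_force: [-0.8, 0.7, -0.1]
opening: 0.0184
grip_force: 0.0
```

{"name": "carry_out", "arguments": {
  "commands": [
    [[0.0015, 0, 0], 0, 0.2],
    [[0.0015, 0, 0], 0, 0.2],
    [[0.0015, 0, 0], 0, 0.2],
    [[0, 0, 0], 0, 0.2]
  ]
}}

```text
time: 23.2
tool_pos: [0.5011, 0.2749, 0.0316]
tool_rot: [3.142, 0.0, 1.669]
contact_force: [-0.2, -3.6, 1.4]
opening: 0.0182
grip_force: 1.5
```

{"name": "carry_out", "arguments": {
  "commands": [
    [[0.001, 0, 0], 0, 0.2],
    [[0.001, 0, 0], 0, 0.2],
    [[0, 0, 0], 0, 0.2]
  ]
}}

```text
time: 23.58
tool_pos: [0.501, 0.2766, 0.0316]
tool_rot: [3.142, 0.001, 1.669]
contact_force: [-0.1, -6.3, 1.6]
opening: 0.0184
grip_force: 3.0
```

{"name": "carry_out", "arguments": {
  "commands": [
    [[0.001, 0, 0], 0, 0.2],
    [[0, 0, 0], 0, 0.2],
    [[0, 0, 0], 0, 0.2]
  ]
}}

```text
time: 23.95
tool_pos: [0.501, 0.2766, 0.0316]
tool_rot: [-3.141, 0.002, 1.669]
contact_force: [1.8, -10.0, 3.5]
opening: 0.0186
grip_force: 5.4
```

{"name": "carry_out", "arguments": {
  "commands": [
    [[0.001, 0, 0], 0, 0.2],
    [[0, 0, 0], 0, 0.2],
    [[-0.004, 0, 0], 0, 0.2],
    [[-0.01, 0, 0], 0, 0.2],
    [[-0.03, 0, 0], 0, 0.2],
    [[0, 0, -0.045], 0, 0.2],
    [[0, 0, -0.045], 0, 0.2],
    [[-0.05, 0, 0], 0, 0.2],
    [[-0.05, 0, 0], 0, 0.2],
    [[-0.05, 0, 0], 0, 0.2],
    [[-0.05, 0, 0], 0, 0.2],
    [[0, 0, 0], 0, 0.2],
    [[0, 0, 0], 0, 0.2]
  ]
}}

```text
time: 25.58
tool_pos: [0.5244, 0.0365, 0.1214]
tool_rot: [-3.142, -0.001, 1.668]
contact_force: [0.3, 0.3, -0.5]
opening: 0.0181
grip_force: 0.0
```

Run:
```python
from h import *
a=robot.read_camera('top');b=robot.read_camera('scene')
ca=cv2.resize(a['pixels'][180:260,138:232],None,fx=4,fy=4,interpolation=cv2.INTER_CUBIC)
cb=cv2.resize(b['pixels'][148:228,118:222],None,fx=4,fy=4,interpolation=cv2.INTER_CUBIC)
cv2.imwrite('pics/p3.png',np.hstack([ca,cb])[...,::-1])
```

```text
(no output)
```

View pics/p3.png

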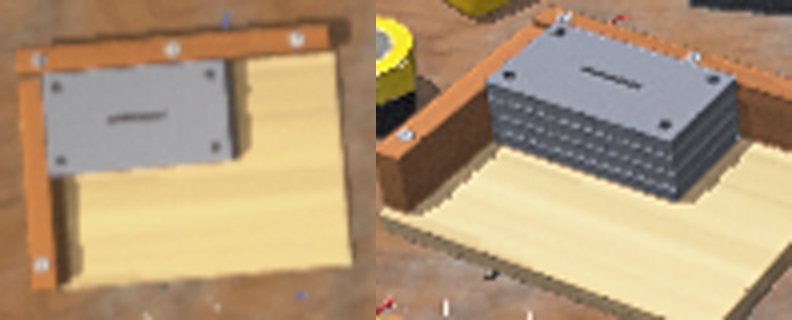

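The pile is square and flush to both rails in both views (top plate corners near (45,70)–(235,160) in the left crop), with the four near and right faces in line.

```bash
python3 -c "
from cell import robot
print(robot.hand_in())"
```

```text
the job is handed in; nothing more can be done
None
```

I laid the fourth plate on top of the pile, pushed all four home into the corner of the rails and handed the job in at about 26 s; the last pictures show them flat and flush against both rails, but the hand-in returned no verdict.

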